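# Load a sloped kitting tray with shingled spreader plates and a connector

### The arm

A 6-joint arm with a two-finger parallel gripper is mounted at the origin on a cart in front of the work surface, level with it; the furniture and walls round the work are solid. World frame = base frame: x ahead of the robot, y to its left, z up, the work surface at z = 0. Lengths are in m, angles in rad, forces in N, time in s.
With the tool pointing down it reaches from about 0.275 to 0.725 m from the base axis. Payload 15.9 kg.
Tool frame: the origin (TCP) lies midway between the tips of the shut fingers; the grasp point (between the pads) lies 19 mm behind it; z points along the fingers, y is the line along which they close (so a half turn about z gives the same grasp; the last joint's range is limited). The gripper opens to 85 mm and grips with 20 to 120 N. Pads are 22 mm wide; open, the fingers measure 114 mm over their backs; the gripper's body (76 mm by 85 mm) begins 54 mm behind the grasp point. The pads swing forward as they close: fully open they stand 13 mm farther back than shut.
Start: joints at [1.233, 0.213, -0.034, 1.323, 0, 1.571], TCP at [0.166, 0.472, 0.231] pointing down, gripper open.
Joint ranges: [-2.98, 2.98], [-0.74, 1.72], [-1.14, 1.35], [-2.1, 2.04], [-1.57, 1.44], [-3.14, 3.14]. Speed limits (rad/s): [1.89, 1.89, 2.39, 2.57, 3.14, 3.14].

### API

Orientations are given as a unit quaternion [w, x, y, z].
In Python, from rig import r gives the robot as it stands. The module is installed in compiled form; this text tells all that it offers.
- The arm moves only by the tool jog_arm, never from a script. Its argument "commands" is a list of rows, each a list of 3 entries, a list of its own where there are three numbers: the shift along the tool's x, y, z in mm, then the turn about the tool's z in rad, then the opening, from 0 (shut) to 1 (fully open). In form: [[[x, y, z], spin, jaw], ...]. A call has 1 to 20 rows; each row shifts and turns the commanded pose from where the row before left it, along the tool's axes as they then stand; what a row does not reach is not made up. A row lasts 1/12 s, in which the tool goes at most 41.7 mm and 7.16 degrees, less where a joint would pass 70% of its speed; a pose out of reach is approached as far as the arm can. A call with a gripper value outside its range is refused whole. The fingers move at their own pace and stop on an object; "newtons" is the grip in N (left out, the last holds). Time passes only in rows, so rows that do not move let the fingers close. It gives the time, the measured TCP pose, the force, the opening and the grip force at its end, in the units of the state.
- r.state(): the state, without advancing time (a new reading comes with each control period).
- r.capture(name): name is "scene" or "top"; returns a dict with "img" (420x560x3 uint8, red, green, blue), "intrinsics" (3x3 intrinsics, pixels), "rvec" (rotation vector, rad) and "tvec" (3), from world to camera coordinates, as OpenCV has them. Camera axes: x right, y down, z forward; pixel columns grow to the right and rows downward; lengths in m; the calibration is good to about 2 mm. A picture is of the moment at which its call begins. There is no depth.
- r.close_job(): hands the job in; it is judged then, once.
Trained networks look in a picture, given as the dict that the camera call returned (one of the last four; its "shot" number tells which), for a name from the list of things; names that differ only in an ending like _2 or _b are one class to them, and where a whole thing is asked for, a point or a joint stands for the part that bears it (a point fixed in the world has none). Each returns a list of dicts, best first, with "confidence" (0 to 1); they miss things now and then, are a little off and sometimes report something else, mostly with a low value. They report only what shows in the picture. A call takes as long as a camera call.
- r.masks_of(picture, label): "region" (420x560 bool, what is visible of it) and "box" ([left, top, right, bottom] in pixels, round what is visible of it).
- r.spot_point(picture, label): "uv" ([column, row] in pixels: a listed point, or the origin of a listed thing).
The state is a dict: "clock": time; "joint_positions": joint angles; "joint_vel": joint speeds; "joint_efforts": joint torques, N m; "ee_pos": TCP position; "ee_rot": TCP orientation; "ft_force": force on the tool from outside, world axes, zero at the start; "moment": the same for the moment, N m; "width": opening from 0.0 (shut) to 1.0 (fully open); "gripper_force": force on a finger pad.
Only numpy, scipy, OpenCV 4.12 (cv2) and the standard library are available. Lean on these libraries where they do the work, as an engineer would, in place of code of your own. Each camera call takes 0.05 s, during which the arm holds its last target. There are 200 camera calls.

### The job

Get the sloped kitting tray ready for the next board: put the white connector into the tray's pocket and press it in flush, then bring the long plate that lies loose on the slope home into the corner of the lower lip and the stop tab. Then lay the middle plate, and after it the short plate, down on the slope (do not drop them) so that the three make a shingled row away from the tab, every plate's lower edge at the lip and each later one lying on top of the one before by about a third of its width.

Things in the scene. Friction and masses are not known exactly. Their poses are not given: they have to be found in the camera images.
- tray: Grey fixed tray, face 195 mm wide, rising 35 degrees away from the robot for 100 mm. Origin: on the face (45 mm above bench) in the corner of lip and stop tab at the row's left end. x up the slope, y left along the lip (row runs to -y), z out of the face. Lip at x<0 and stop tab at y 0 to 6 mm stand 14 mm proud; the tab reaches only 14 mm up-slope, leaving finger room. Released parts may slide down to the lip.
- pocket (a point): Centre of the mouth of the rectangular pocket in the right end of the tray's face, at x = 48 mm, y = -147.5 mm of the tray; same axes as the tray. The pocket is 38 mm along x, 16 mm along y, 12 mm deep, square to the face: a connector standing on its floor is flush with the face.
- long_plate: Long aluminium spreader plate, 90 x 44 x 6 mm (x, y, z), about 62 g. Starts lying flat on the tray's slope near the lip, its length up the slope, 24 to 45 mm to the right of home. Origin at the centre of its underside; x along its length.
- long_plate_mid (a point): Centre of the long plate (half-way through its thickness), axes as the plate.
- middle_plate: Middle aluminium spreader plate, 74 x 44 x 6 mm (x, y, z), about 51 g, lying flat on the bench. Origin at the centre of its underside; x along its length. A half turn makes no difference.
- middle_plate_mid (a point): Centre of the middle plate (half-way through its thickness), axes as the plate.
- short_plate: Short aluminium spreader plate, 58 x 44 x 6 mm (x, y, z), about 40 g, lying flat on the bench. Origin at the centre of its underside; x along its length. A half turn makes no difference.
- short_plate_mid (a point): Centre of the short plate (half-way through its thickness), axes as the plate.
- connector: White connector block, 34 x 12 x 12 mm (x, y, z), 12 g, lying on the bench right of the black board fixture; origin at the centre of its underside, x along its length; a half turn makes no difference. The fixture between it and the tray carries a board whose housing reaches up to 0.19 m above the bench.
- connector_mid (a point): Centre of the connector (half-way up), axes as the connector.

How it is judged:
On the way, in this order (a step that is already met when the one before it is completed fails the run):
1. the connector is pressed flush into the pocket (x of connector_mid in the frame of pocket between -0.004 and 0.004 m and y of connector_mid in the frame of pocket between -0.004 and 0.004 m and z of connector_mid in the frame of pocket below -0.004 m and angle between the x axis of connector and the x axis of tray, either way round below 0.2 rad), for 0.1 s.
2. the long plate is home in the corner of lip and stop tab (x of long_plate_mid in the frame of tray between 0.041 and 0.055 m and y of long_plate_mid in the frame of tray between -0.034 and -0.018 m and z of long_plate_mid in the frame of tray between 0 and 0.0055 m and angle between the x axis of long_plate and the x axis of tray, either way round below 0.15 rad), for 0.1 s.
3. the middle plate is laid down flat in its place, still in the fingers (contact force between the fingers and middle_plate above 0.2 N and x of middle_plate_mid in the frame of tray between 0.033 and 0.051 m and y of middle_plate_mid in the frame of tray between -0.078 and -0.034 m and z of middle_plate_mid in the frame of tray between 0 and 0.017 m and angle between the z axis of middle_plate and the z axis of tray, either way round below 0.38 rad), for 0.05 s.
4. the short plate is laid down flat in its place, still in the fingers (contact force between the fingers and short_plate above 0.2 N and x of short_plate_mid in the frame of tray between 0.025 and 0.043 m and y of short_plate_mid in the frame of tray between -0.119 and -0.053 m and z of short_plate_mid in the frame of tray between 0 and 0.017 m and angle between the z axis of short_plate and the z axis of tray, either way round below 0.38 rad), for 0.05 s.
At the end, for the whole second after the job is handed in: Long plate flat in the corner (within 10 mm of lip, 12 mm of tab); middle on long, short on middle, each 21-39 mm further along the row, slanted on the one before, within 10 mm of the lip, turned under 8 degrees; connector in the pocket, at most 2 mm proud; all at rest (all of step 1 and all of step 2 and x of middle_plate_mid in the frame of tray between 0.033 and 0.047 m and y of middle_plate_mid in the frame of tray between -0.076 and -0.036 m and z of middle_plate_mid in the frame of tray between 0.0048 and 0.0115 m and angle between the x axis of each of middle_plate, short_plate and the x axis of tray, either way round below 0.15 rad and angle between the z axis of middle_plate and the z axis of tray, either way round between 0.08 and 0.4 rad and (y of middle_plate_mid in the frame of long_plate between 0.021 and 0.039 m or y of middle_plate_mid in the frame of long_plate between -0.039 and -0.021 m) and x of short_plate_mid in the frame of tray between 0.025 and 0.039 m and y of short_plate_mid in the frame of tray between -0.117 and -0.055 m and z of short_plate_mid in the frame of tray between 0.0048 and 0.0115 m and angle between the z axis of short_plate and the z axis of tray, either way round between 0.08 and 0.4 rad and (y of short_plate_mid in the frame of middle_plate between 0.021 and 0.039 m or y of short_plate_mid in the frame of middle_plate between -0.039 and -0.021 m) and linear speed of each of long_plate, middle_plate, short_plate, connector below 0.02 m/s); the robot touches nothing.
It also fails if it takes over 67 s, if anything falls off the work surface, if the arm or the gripper's body presses on something with over 40 N, if the wrist force passes 120 N, or if a joint passes its speed limit or range.

## Working session

There is one attempt and no reset: what is moved stays moved. The work goes in short steps, Python scripts to look and compute and a tool call to move; the robot and the scene stay as the last step left them, time stands still between calls to the robot, and variables do not carry over. Pictures are saved under pics/ and viewed, at most 12 in all, crops included, and the job is handed in when it is done.

Besides the shell and the picture viewer there is one more tool, called after ">>>" by a JSON object that holds its "name" and its "arguments". jog_arm: Moves the arm, as the interface text tells. Its arguments: {"type":"object","properties":{"commands":{"type":"array","items":{"type":"array"}},"newtons":{"type":"number"}},"required":["commands"]}

```bash
mkdir -p pics; cat > h.py <<'E'
import numpy as np, cv2
from rig import r
from scipy.spatial.transform import Rotation as R
def save(c,n): cv2.imwrite('pics/'+n,c['img'][:,:,::-1])
def cam(c):
    Rm=cv2.Rodrigues(np.array(c['rvec'],float))[0]; return np.array(c['intrinsics'],float),Rm,np.array(c['tvec'],float).ravel()
def ray(c,uv):
    K,Rm,t=cam(c); d=Rm.T@np.linalg.inv(K)@np.array([uv[0],uv[1],1.]); return -Rm.T@t,d/np.linalg.norm(d)
def onplane(c,uv,p0,n):
    o,d=ray(c,uv); return o+d*(np.dot(np.array(p0)-o,n)/np.dot(d,n))
def proj(c,P): return cv2.projectPoints(np.array(P,float).reshape(-1,1,3),np.array(c['rvec'],float),np.array(c['tvec'],float),np.array(c['intrinsics'],float),None)[0].reshape(-1,2)
def tri(cs,uvs):
    A=np.zeros((3,3));b=np.zeros(3)
    for c,u in zip(cs,uvs):
        o,d=ray(c,u);M=np.eye(3)-np.outer(d,d);A+=M;b+=M@o
    return np.linalg.solve(A,b)
E
python3 - <<'E'
from h import *
s=r.capture('scene');t=r.capture('top')
save(s,'s0.png');save(t,'t0.png')
print(r.state())
for n,c in(('s',s),('t',t)):
    print(n,'campos',ray(c,(280,210)))
res={}
for l in ['tray','pocket','long_plate_mid','middle_plate_mid','short_plate_mid','connector_mid']:
    uv=[]
    for c in(s,t):
        d=r.spot_point(c,l); print(l,[(np.round(x['uv'],1),round(x['confidence'],2)) for x in d[:3]]); 
        if d: uv.append(d[0]['uv'])
    if len(uv)==2: print('   tri',tri([s,t],uv).round(4))
for l in ['tray','long_plate','middle_plate','short_plate','connector']:
    d=r.masks_of(t,l)
    for x in d[:2]:
        m=x['region'].astype(np.uint8);cs=max(cv2.findContours(m,0,2)[0],key=cv2.contourArea)
        print(l,round(x['confidence'],2),x['box'],cv2.minAreaRect(cs))
E
```

```text
{'clock': 0.1, 'joint_positions': array([ 1.23295738e+00,  2.13323651e-01, -3.49422597e-02,  1.32351893e+00,
       -6.11497264e-06,  1.57079595e+00]), 'joint_vel': array([ 0.00227968, -0.00074156,  0.00033732,  0.00115841, -0.00065099,
       -0.00030037]), 'joint_efforts': array([ 2.72968409e-04, -6.87247181e+01,  4.87804270e+01,  1.22245308e-02,
        3.85381429e-05, -9.19460007e-06]), 'ee_pos': array([0.16562927, 0.47145972, 0.23087877]), 'ee_rot': array([-8.00795118e-05,  1.68117097e-01,  9.85766908e-01, -4.87737627e-04]), 'ft_force': array([ 0.20010717, -0.63972936, -0.27362722]), 'moment': array([-0.03087397,  0.03577103, -0.02138238]), 'gripper_force': 0.0, 'width': 0.9988801326440087}
s campos (array([-0.19639039, -0.53114827,  0.74990367]), array([ 0.61153837,  0.49840521, -0.61450229]))
t campos (array([0.23613031, 0.01914183, 1.62107514]), array([ 0.1579254 ,  0.00526726, -0.987437  ]))
tray [(array([185.8, 161.6]), 0.95)]
tray [(array([166. , 201.8]), 0.89)]
   tri [0.5054 0.3962 0.0583]
pocket [(array([229.4, 169.1]), 0.85), (array([199.4, 217.4]), 0.41), (array([212.
[... 430 characters left out ...]
ate_mid [(array([186. , 239.1]), 0.75), (array([185.5, 244.9]), 0.28)]
   tri [0.389  0.3406 0.0016]
connector_mid [(array([383.4, 326.3]), 0.69)]
connector_mid [(array([394.2, 250.2]), 0.55), (array([218.1, 238.9]), 0.35)]
   tri [ 0.3645 -0.3419  0.0154]
tray 0.71 [161.3, 172.4, 222.0, 213.2] ((189.72109985351562, 192.10366821289062), (65.45233154296875, 34.139732360839844), 9.865806579589844)
middle_plate 0.88 [212.0, 230.3, 228.2, 251.9] ((219.83016967773438, 239.59434509277344), (13.461333274841309, 22.389768600463867), 15.945395469665527)
short_plate 0.77 [179.5, 235.2, 193.2, 254.6] ((184.48077392578125, 243.5961456298828), (13.335897445678711, 17.846569061279297), 11.309932708740234)
```

```bash
python3 - <<'E'
import cv2
s=cv2.imread('pics/s0.png');t=cv2.imread('pics/t0.png')
a=cv2.resize(s,(800,600));cv2.imwrite('pics/s0b.png',a)
b=cv2.resize(t[160:280,150:310],(800,600),interpolation=cv2.INTER_CUBIC);cv2.imwrite('pics/t0b.png',b)
E
```

```text
(no output)
```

View pics/s0b.png

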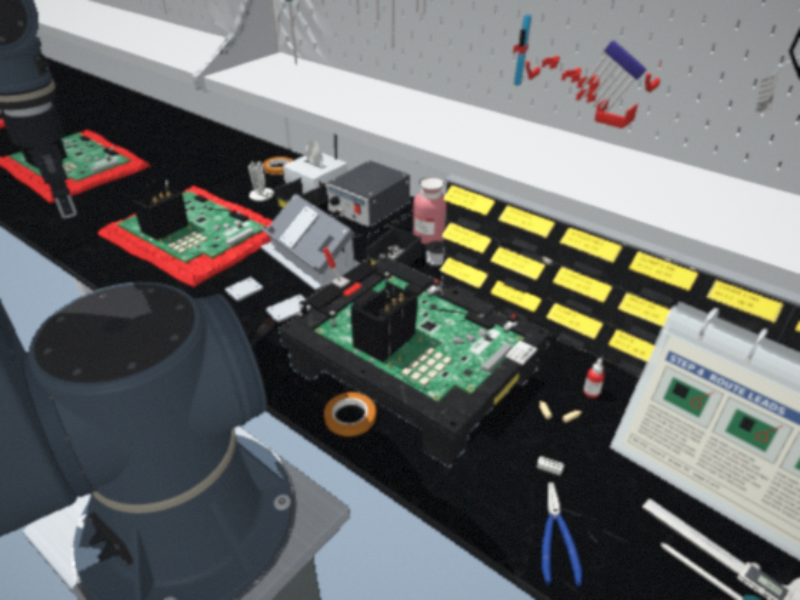

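View pics/t0b.png

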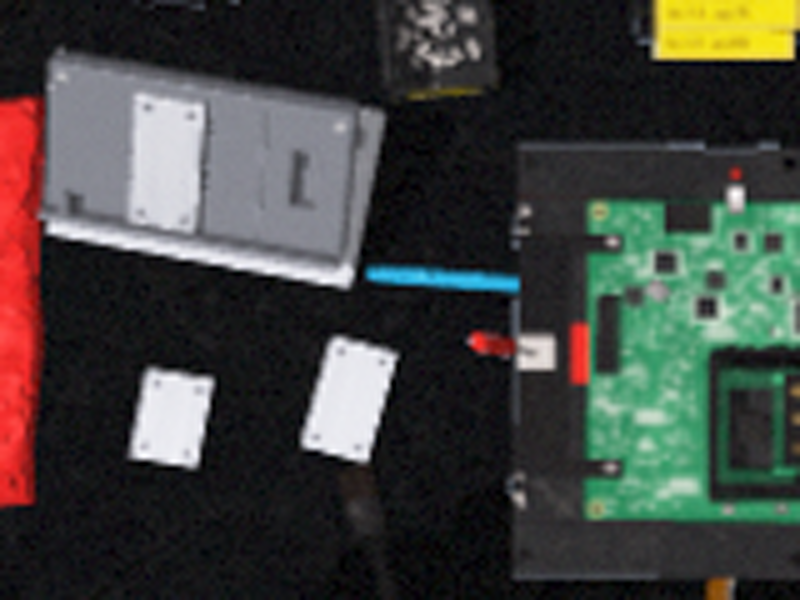

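The scene view shows the connector at about (385,326) px, the tray around (215,165) px and the loose plates at (170,202) and (203,213). The top view shows the long plate on the slope at about (183,192) px and the pocket at (210,196). Next I fit the poses at subpixel level.

```bash
cat >> h.py <<'E'
from scipy.optimize import least_squares
S35,C35=np.sin(np.radians(35)),np.cos(np.radians(35))
def trayR(yaw): return R.from_euler('z',yaw).as_matrix()@R.from_euler('y',-35,degrees=True).as_matrix()
def box(L,W,H): return np.array([[a*L/2,b*W/2,c] for a in(-1,1) for b in(-1,1) for c in(0,H)])
def blob(c,uv,half,th=None,seed=3):
    "bright blob containing uv: moments (cx,cy,mu20,mu11,mu02) from soft area"
    k=8;u,v=int(round(uv[0])),int(round(uv[1]));g=cv2.cvtColor(c['img'],cv2.COLOR_RGB2GRAY)
    x0,y0=u-half,v-half;p=g[y0:v+half+1,x0:u+half+1]
    p=cv2.resize(p,None,fx=k,fy=k,interpolation=cv2.INTER_CUBIC)
    if th is None: th,_=cv2.threshold(p,0,255,cv2.THRESH_OTSU)
    m=(p>th).astype(np.uint8);n,lab=cv2.connectedComponents(m)
    ctr=int((uv[0]-x0+.5)*k),int((uv[1]-y0+.5)*k)
    ys,xs=np.nonzero(lab>0);i=np.argmin((ys-ctr[1])**2+(xs-ctr[0])**2);l=lab[ys[i],xs[i]]
    m=cv2.moments((lab==l).astype(np.uint8),True);a=m['m00']
    return np.array([(m['m10']/a+.5)/k-.5+x0,(m['m01']/a+.5)/k-.5+y0,m['mu20']/a/k**2,m['mu11']/a/k**2,m['mu02']/a/k**2]),a/k**2
def hullmom(c,P):
    h=cv2.convexHull((proj(c,P)*256).astype(np.float32));m=cv2.moments(h);a=m['m00'];s=256
    return np.array([m['m10']/a/s,m['m01']/a/s,m['mu20']/a/s**2,m['mu11']/a/s**2,m['mu02']/a/s**2]),a/s**2
def fitflat(meas,dims,x0):
    "meas: list of (cam,moments). pose x,y,yaw on bench"
    def f(q):
        P=box(*dims)@R.from_euler('z',q[2]).as_matrix().T+[q[0],q[1],0]
        return np.concatenate([(hullmom(c,P)[0]-m)*[1,1,.3,.3,.3] for c,m in meas])
    return min((least_squares(f,[x0[0],x0[1],a],x_scale=[.01,.01,.1],diff_step=1e-3) for a in (x0[2],x0[2]+.8,x0[2]-.8,x0[2]+1.57)),key=lambda s:s.cost)
E
python3 - <<'E'
from h import *
s=r.capture('scene');t=r.capture('top')
print(s['intrinsics'],t['intrinsics'])
for n,dims,us,ut,h,x0 in(('mid',(.074,.044,.006),(205.9,213),(220,239.6),16,(.406,.22,-.2)),('short',(.058,.044,.006),(169.6,202),(184.5,243.6),13,(.389,.34,-.1)),('conn',(.034,.012,.012),(383.4,326.3),(394.2,250.2),9,(.365,-.342,0.))):
    ms=blob(s,us,h);mt=blob(t,ut,h)
    print(n,ms[0].round(2),ms[1].round(1),mt[0].round(2),mt[1].round(1))
    for lab,me in(('both',[(s,ms[0]),(t,mt[0])]),('s',[(s,ms[0])]),('t',[(t,mt[0])])):
        q=fitflat(me,dims,x0);print('  ',lab,q.x.round(4),round(q.cost,3))
# tray from network points
def f(q,use=None):
    Rm=trayR(q[2]);o=np.array([q[0],q[1],.045]);pk=o+Rm@[.048,-.1475,0]
    e=[]
    for c,a,b in((s,(185.8,161.6),(229.4,169.1)),(t,(166,201.8),(208.9,196.7))): e+=[*(proj(c,[o])[0]-a),*(proj(c,[pk])[0]-b)]
    return e
q=least_squares(f,[.5,.39,-.15],x_scale=[.01,.01,.1]);print('tray',q.x.round(4),np.round(q.fun,1))
# overlay
ims=[]
for c,(x0,y0) in((t,(155,165)),(s,(178,130))):
    im=cv2.resize(c['img'][y0:y0+66,x0:x0+80,::-1],None,fx=10,fy=10,interpolation=cv2.INTER_CUBIC)[:, :800]
    Rm=trayR(q.x[2]);o=np.array([*q.x[:2],.045])
    for rect,col in(([(0,6),(100,6),(100,-189),(0,-189)],(0,255,0)),([(29,-139.5),(67,-139.5),(67,-155.5),(29,-155.5)],(0,0,255))):
        P=np.array([o+Rm@[a/1e3,b/1e3,0] for a,b in rect])
        uv=(proj(c,P)-[x0,y0]+.5)*10-.5
        cv2.polylines(im,[np.round(uv).astype(np.int32)],True,col,1)
    ims.append(im)
cv2.imwrite('pics/ov_t.png',ims[0][:600]);cv2.imwrite('pics/ov_s.png',ims[1][:600])
E
```

```text
[[437.18927927   0.         282.69638571]
 [  0.         437.18927927 211.6320122 ]
 [  0.           0.           1.        ]] [[497.24587593   0.         276.16450412]
 [  0.         497.24587593 215.23265873]
 [  0.           0.           1.        ]]Traceback (most recent call last):
  File "<stdin>", line 6, in <module>
AttributeError: 'float' object has no attribute 'round'
```

```bash
cat > m.py <<'E'
from h import *
s=r.capture('scene');t=r.capture('top')
for n,dims,us,ut,h,x0 in(('mid',(.074,.044,.006),(205.9,213),(220,239.6),16,(.406,.22,-.2)),('short',(.058,.044,.006),(169.6,202),(184.5,243.6),13,(.389,.34,-.1)),('conn',(.034,.012,.012),(383.4,326.3),(394.2,250.2),9,(.365,-.342,0.))):
    ms=blob(s,us,h);mt=blob(t,ut,h)
    print(n,ms[0].round(2),round(ms[1],1),mt[0].round(2),round(mt[1],1))
    for lab,me in(('both',[(s,ms[0]),(t,mt[0])]),('s',[(s,ms[0])]),('t',[(t,mt[0])])):
        q=fitflat(me,dims,x0);print('  ',lab,q.x.round(4),round(q.cost,3))
def f(q,use=None):
    Rm=trayR(q[2]);o=np.array([q[0],q[1],.045]);pk=o+Rm@[.048,-.1475,0]
    e=[]
    for c,a,b in((s,(185.8,161.6),(229.4,169.1)),(t,(166,201.8),(208.9,196.7))): e+=[*(proj(c,[o])[0]-a),*(proj(c,[pk])[0]-b)]
    return e
q=least_squares(f,[.5,.39,-.15],x_scale=[.01,.01,.1]);print('tray',q.x.round(4),np.round(q.fun,1))
def draw(q,ext=''):
  for c,(x0,y0),n in((t,(155,165),'t'),(s,(178,130),'s')):
    im=cv2.resize(c['img'][y0:y0+60,x0:x0+80,::-1],None,fx=10,fy=10,interpolation=cv2.INTER_CUBIC)
    Rm=trayR(q[2]);o=np.array([*q[:2],.045])
    for rect,col in(([(0,6),(100,6),(100,-189),(0,-189)],(0,255,0)),([(29,-139.5),(67,-139.5),(67,-155.5),(29,-155.5)],(0,0,255))):
        uv=(proj(c,[o+Rm@[a/1e3,b/1e3,0] for a,b in rect])-[x0,y0]+.5)*10-.5
        cv2.polylines(im,[np.round(uv).astype(np.int32)],True,col,1)
    cv2.imwrite(f'pics/ov_{n}{ext}.png',im)
draw(q.x)
E
python3 m.py
```

```text
mid [200.69 215.25  36.13 -12.98  17.68] 261.3 [219.32 239.43  18.21  -7.62  41.72] 319.2
   both [0.3954 0.2283 0.1305] 10.39
   s [0.3956 0.2314 0.2752] 2.873
   t [ 0.3963  0.2256 -0.2525] 0.037
short [170.2  201.53  35.87  -8.01  11.73] 229.3 [183.82 243.16  16.44  -2.67  26.88] 251.0
   both [ 0.3829  0.343  -0.1422] 0.3
   s [0.3834 0.3453 3.0111] 0.013
   t [ 0.3833  0.3415 -0.1538] 0.03
conn [384.27 325.24  22.06   6.41   8.25] 144.1 [394.21 246.67   9.97  -2.16   2.19] 50.7
   both [ 0.3758 -0.3412  1.8036] 0.407
   s [ 0.3759 -0.3403 -1.3543] 0.025
   t [ 0.3761 -0.3435 -1.3015] 0.007
tray [ 0.5099  0.4028 -0.128 ] [ 2.4  2.1 -1.4  0.9 -2.3  0.9  0.6 -1.5]
```

View pics/ov_t.png

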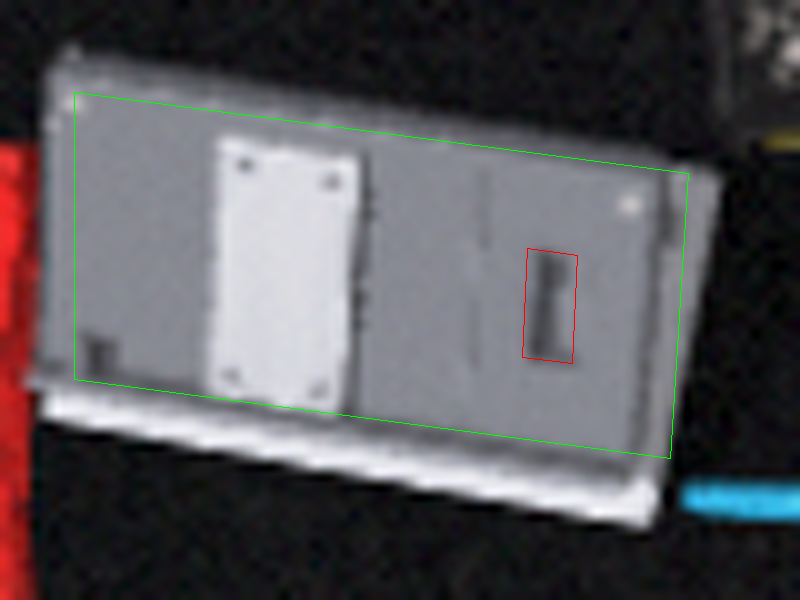

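View pics/ov_s.png

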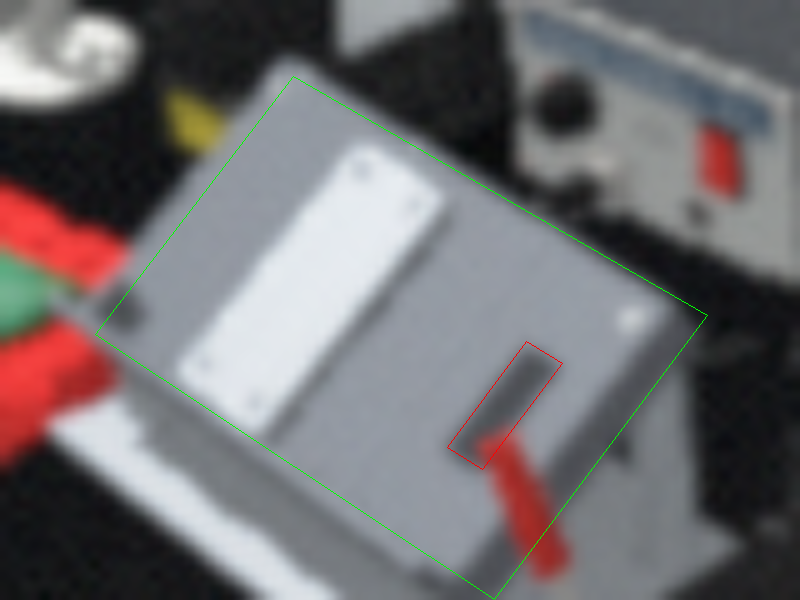

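The overlays show the pocket fits well in both views, with its dark area centred near zoom (550,305) in the top view. The tray's upper outline is steeper than my model, so I refine the yaw from that edge and fit the long plate too.

```bash
cat > m2.py <<'E'
from h import *
s=r.capture('scene');t=r.capture('top')
g=cv2.cvtColor(t['img'],cv2.COLOR_RGB2GRAY).astype(float)
pts=[]
for u in range(166,215):
    col=g[160:192,u]; d=cv2.GaussianBlur(g,(0,0),.8)[160:195,u]
    # first crossing half-level
    hi=np.median(g[186:190,u]) if not 174<u<194 else 135
    v=np.nonzero(d>hi*.55)[0]
    v=v[v>5][0]; f=(hi*.55-d[v-1])/(d[v]-d[v-1]); pts.append((u,160+v-1+f))
pts=np.array(pts);k=np.polyfit(pts[:,0],pts[:,1],1);res=pts[:,1]-np.polyval(k,pts[:,0]);ok=abs(res)<.6
k=np.polyfit(pts[ok,0],pts[ok,1],1);print('edge',k,ok.sum(),abs(res).max())
A=onplane(t,(170,np.polyval(k,170)),[0,0,.1024],[0,0,1.]);B=onplane(t,(212,np.polyval(k,212)),[0,0,.1024],[0,0,1.])
print('top edge world',A.round(4),B.round(4),'yaw',np.arctan2(-(B-A)[0],-(B-A)[1])*-1)
# pocket dark centroid in top
p=g[186:206,203:218];w=np.clip(128-p,0,None);w[w<12]=0
ys,xs=np.mgrid[186:206,203:218];print(np.round(p[::2]).astype(int));print('pocket dark',(w*xs).sum()/w.sum(),(w*ys).sum()/w.sum())
# long plate
m=blob(t,(183.2,192),17,th=178);print('plate',m[0].round(2),round(m[1],1))
np.save('edge.npy',np.array([A,B]))
E
python3 m2.py
```

```text
edge [  0.17706687 141.57496054] 49 0.1688203860461499
top edge world [0.5987 0.3731 0.1024] [0.5756 0.2405 0.1024] yaw -0.17296495052546343
[[127 140 137 137 138 136 139 138 139 140 138 139 140 144 156]
 [127 137 137 134 137 140 138 135 139 138 138 139 138 138 136]
 [138 138 138 139 136 115  90 109 121 136 139 136 137 138 138]
 [138 137 137 140 133 109  70  83 104 138 136 131 137 140 136]
 [138 137 136 141 130 102  74 104 139 137 137 135 139 141 138]
 [139 137 138 138 128  91  72 105 140 138 140 138 136 139 135]
 [138 140 139 137 124  82  78 105 137 138 141 139 138 137 139]
 [139 138 136 139 121  82  86  98 106 122 139 137 137 137 140]
 [137 137 139 139 138 138 138 137 138 139 140 139 137 139 138]
 [138 139 138 139 137 137 135 140 139 137 137 139 140 137 136]]
pocket dark 209.15265486725664 195.27212389380531
plate [182.6  191.86  14.83  -0.73  53.48] 335.0
```

```bash
cat > m3.py <<'E'
from h import *
s=r.capture('scene');t=r.capture('top');yaw=-.173;Rm=trayR(yaw)
zp=.045+.048*S35
for n,c,uv in(('top',t,(210.0,195.2)),('scene',s,(228.0,169.7))):
    P=onplane(c,uv,[0,0,zp],[0,0,1.]);o=P-Rm@[.048,-.1475,0]
    A,B=np.load('edge.npy');print(n,'pocket',P.round(4),'origin',o.round(4),'edge x in tray',(Rm.T@(A-o)).round(4),(Rm.T@(B-o)).round(4))
    if n=='top': O=o
m=blob(t,(183.2,192),17,th=178)[0]
def f(q):
    P=(box(.09,.044,.006)@R.from_euler('z',q[2]).as_matrix().T+[q[0],q[1],0])@Rm.T+O
    return (hullmom(t,P)[0]-m)*[1,1,.3,.3,.3]
q=least_squares(f,[.05,-.05,0],x_scale=[.01,.01,.1],diff_step=1e-3);print('plate in tray',q.x.round(4),q.fun.round(2))
E
python3 m3.py
```

```text
top pocket [0.53   0.2498 0.0725] origin [0.5167 0.4019 0.045 ] edge x in tray [ 0.1032 -0.0142 -0.0022] [ 0.1032 -0.1488 -0.0022]
scene pocket [0.5314 0.2526 0.0725] origin [0.518  0.4047 0.045 ] edge x in tray [ 0.1025 -0.0172 -0.0017] [ 0.1025 -0.1518 -0.0017]
plate in tray [ 0.043  -0.0595 -0.0305] [-0.02  0.09  0.56 -0.42  1.35]
```

```bash
cat > plan.py <<'E'
from h import *
import json
TR=np.array([.5174,.4033,.045]);YAW=-.173;TH=1.5708+YAW
def cur():
    st=r.state();Rm=R.from_quat(np.roll(st['ee_rot'],-1)).as_matrix();return np.array(st['ee_pos']),np.arctan2(Rm[1,1],Rm[0,1]),st
def tw(x,y,z): return TR+trayR(YAW)@np.array([x,y,z])
def plan(wps,step=36,sp=.1,start=None):
    "wps: (x,y,z,heading,jaw[,step]); prints rows"
    p,h,_=cur() if start is None else (*start,0)
    p=np.array(p,float);rows=[]
    for w in wps:
        st=w[5] if len(w)>5 else step;q=np.array(w[:3]);d=q-p;dh=(w[3]-h+np.pi)%(2*np.pi)-np.pi
        n=max(1,int(np.ceil(np.linalg.norm(d)*1000/st-.05)),int(np.ceil(abs(dh)/sp-.1)))
        for i in range(n):
            # tool axes: y=(cos h,sin h), z down, x = y cross z
            ty=np.array([np.cos(h),np.sin(h),0]);tx=np.array([-np.sin(h),np.cos(h),0]);
            tx=np.cross(ty,[0,0,-1.])
            s=(q-p)/(n-i);a=np.round([s@tx*1000,s@ty*1000,-s[2]*1000]);b=round(-dh/(n-i),2)
            rows.append([[int(v) for v in a],b,w[4]]);p=p+(tx*a[0]+ty*a[1])/1000-[0,0,a[2]/1000];h-=b;dh+=b
    print(len(rows));
    for i in range(0,len(rows),20): print(json.dumps(rows[i:i+20]).replace(' ',''))
    print('end',p.round(4),round(h,3))
E
python3 -c "
from plan import *
plan([(.36,.30,.26,.75,1),(.43,.05,.26,.24,1),(.376,-.342,.26,.24,1),(.376,-.342,.09,.24,1)])"
```

```text
32
[[[-30,-12,-4],0.06,1],[[-31,-10,-4],0.06,1],[[-31,-9,-3],0.06,1],[[-32,-7,-4],0.06,1],[[-32,-5,-3],0.06,1],[[-32,-3,-4],0.06,1],[[-32,0,-3],0.06,1],[[-33,1,-4],0.06,1],[[-29,-15,0],0.06,1],[[-30,-13,0],0.06,1],[[-30,-11,0],0.07,1],[[-31,-9,0],0.06,1],[[-32,-8,0],0.07,1],[[-32,-5,0],0.06,1],[[-32,-4,0],0.07,1],[[-32,-1,0],0.06,1],[[-33,-13,0],0.0,1],[[-33,-13,0],0.0,1],[[-34,-13,0],0.0,1],[[-33,-13,0],0.0,1]]
[[[-34,-14,0],0.0,1],[[-33,-13,0],0.0,1],[[-34,-14,0],0.0,1],[[-33,-13,0],0.0,1],[[-34,-14,0],0.0,1],[[-33,-13,0],0.0,1],[[-34,-14,0],0.0,1],[[0,0,34],0.0,1],[[0,0,34],0.0,1],[[0,0,34],0.0,1],[[0,0,34],0.0,1],[[0,0,34],0.0,1]]
end [ 0.3757 -0.3423  0.0903] 0.243
```

>>> {"name": "jog_arm", "arguments": {"commands": [[[-30,-12,-4],0.06,1],[[-31,-10,-4],0.06,1],[[-31,-9,-3],0.06,1],[[-32,-7,-4],0.06,1],[[-32,-5,-3],0.06,1],[[-32,-3,-4],0.06,1],[[-32,0,-3],0.06,1],[[-33,1,-4],0.06,1],[[-29,-15,0],0.06,1],[[-30,-13,0],0.06,1],[[-30,-11,0],0.07,1],[[-31,-9,0],0.06,1],[[-32,-8,0],0.07,1],[[-32,-5,0],0.06,1],[[-32,-4,0],0.07,1],[[-32,-1,0],0.06,1],[[-33,-13,0],0.0,1],[[-33,-13,0],0.0,1],[[-34,-13,0],0.0,1],[[-33,-13,0],0.0,1]]}}

```text
clock: 3.02
ee_pos: [0.4108, -0.0931, 0.2604]
ee_rot: [0.0, 0.616, 0.788, 0.0]
ft_force: [1.2, -0.3, 0.5]
width: 1.0
gripper_force: 0.0
```

>>> {"name": "jog_arm", "arguments": {"commands": [[[-34,-14,0],0.0,1],[[-33,-13,0],0.0,1],[[-34,-14,0],0.0,1],[[-33,-13,0],0.0,1],[[-34,-14,0],0.0,1],[[-33,-13,0],0.0,1],[[-34,-14,0],0.0,1],[[0,0,34],0.0,1],[[0,0,34],0.0,1],[[0,0,34],0.0,1],[[0,0,34],0.0,1],[[0,0,34],0.0,1],[[0,0,0],0,1]]}}

```text
clock: 4.1
ee_pos: [0.3729, -0.3399, 0.0849]
ee_rot: [-0.004, 0.616, 0.788, 0.0]
ft_force: [-1.0, 0.7, -2.0]
width: 0.999
gripper_force: 0.0
```

```bash
python3 -c "
from plan import *
c=r.capture('scene')
P=onplane(c,(387,341),[0,0,.006],[0,0,1.]);C=onplane(c,(384.3,325.2),[0,0,.006],[0,0,1.]);d=P-C;h=.24
print(P,C,'along y tool',d@[np.cos(h),np.sin(h),0],'along x tool',d@[np.sin(h)*-1,np.cos(h),0])
p,h,st=cur();print(p,h)
plan([(.376,-.342,.04,.233,.45),(.376,-.342,.0065,.233,.45,17)])"
```

```text
[ 0.34493672 -0.3630715   0.006     ] [ 0.37599457 -0.34036075  0.006     ] along y tool -0.03556607862679064 along x tool -0.01467728994420862
[ 0.3740037  -0.34083649  0.0883169 ] 0.24301574123535916
4
[[[-1,1,24],0.01,0.45],[[-1,1,24],0.0,0.45],[[0,0,17],0.0,0.45],[[0,0,17],0.0,0.45]]
end [ 0.3764 -0.3423  0.0063] 0.233
```

>>> {"name": "jog_arm", "arguments": {"commands": [[[-1,1,12],0.01,0.3],[[-1,1,12],0,0.3],[[0,0,10],0,0.3],[[0,0,7],0,0.3],[[0,0,7],0,0.3],[[0,0,0],0,0.3],[[0,0,0],0,0.3]]}}

```text
clock: 4.73
ee_pos: [0.3781, -0.3438, 0.0426]
ee_rot: [-0.0, 0.62, 0.785, -0.0]
ft_force: [0.4, 0.2, 0.3]
width: 0.298
gripper_force: 0.0
```

>>> {"name": "jog_arm", "arguments": {"commands": [[[2,-1,12],0,0.3],[[0,0,12],0,0.3],[[0,0,8],0,0.3],[[0,0,4],0,0.3],[[0,0,0],0,0.3],[[0,0,0],0,0],[[0,0,0],0,0],[[0,0,0],0,0],[[0,0,0],0,0],[[0,0,0],0,0]], "newtons": 30}}

```text
clock: 5.57
ee_pos: [0.377, -0.3424, 0.0068]
ee_rot: [0.0, 0.62, 0.785, -0.0]
ft_force: [-1.0, 0.7, 6.1]
width: 0.124
gripper_force: 32.7
```

```bash
python3 -c "
from plan import *
q=tw(.045,-.108,0);print(q)
plan([(.376,-.342,.24,.233,0,40),(.44,-.05,.26,.75,0,39),(*q[:2],.22,TH,0,39),(*q[:2],q[2]+.045,TH,0)])"
```

```text
[0.53512066 0.2905668  0.07081094]
27
[[[0,0,-39],0.0,0],[[0,0,-39],0.0,0],[[0,0,-39],0.0,0],[[0,0,-39],0.0,0],[[0,0,-39],0.0,0],[[1,-1,-38],0.0,0],[[34,16,-3],-0.06,0],[[33,18,-2],-0.07,0],[[31,21,-3],-0.06,0],[[30,22,-2],-0.07,0],[[28,24,-3],-0.06,0],[[27,26,-2],-0.07,0],[[25,28,-3],-0.06,0],[[23,29,-2],-0.07,0],[[18,30,4],-0.06,0],[[16,31,4],-0.06,0],[[15,32,4],-0.07,0],[[12,33,4],-0.06,0],[[10,34,4],-0.07,0],[[8,35,4],-0.06,0]]
[[[6,35,4],-0.07,0],[[3,35,4],-0.06,0],[[1,36,4],-0.07,0],[[-1,35,4],-0.06,0],[[0,0,35],-0.0,0],[[0,0,35],-0.0,0],[[0,0,34],-0.0,0]]
end [0.5354 0.2903 0.1158] 1.393
```

>>> {"name": "jog_arm", "arguments": {"commands": [[[0,0,-39],0.0,0],[[0,0,-39],0.0,0],[[0,0,-39],0.0,0],[[0,0,-39],0.0,0],[[0,0,-39],0.0,0],[[1,-1,-38],0.0,0],[[34,16,-3],-0.06,0],[[33,18,-2],-0.07,0],[[31,21,-3],-0.06,0],[[30,22,-2],-0.07,0],[[28,24,-3],-0.06,0],[[27,26,-2],-0.07,0],[[25,28,-3],-0.06,0],[[23,29,-2],-0.07,0],[[18,30,4],-0.06,0],[[16,31,4],-0.06,0],[[15,32,4],-0.07,0],[[12,33,4],-0.06,0],[[10,34,4],-0.07,0],[[8,35,4],-0.06,0]]}}

```text
clock: 7.23
ee_pos: [0.4968, 0.156, 0.2353]
ee_rot: [0.0, 0.215, 0.977, 0.0]
ft_force: [0.5, -0.9, 0.9]
width: 0.123
gripper_force: 32.0
```

>>> {"name": "jog_arm", "arguments": {"commands": [[[6,35,4],-0.07,0],[[3,35,4],-0.06,0],[[1,36,4],-0.07,0],[[-1,35,4],-0.06,0],[[0,0,35],0,0],[[0,0,35],0,0],[[0,0,34],0,0],[[0,0,0],0,0],[[0,0,0],0,0],[[0,0,0],0,0]]}}

```text
clock: 8.07
ee_pos: [0.5358, 0.2909, 0.1175]
ee_rot: [0.001, 0.089, 0.996, 0.001]
ft_force: [0.6, -0.4, 0.5]
width: 0.128
gripper_force: 32.0
```

```bash
python3 -c "
from plan import *
p,h,st=cur();print(p,h,st['width'],st['ft_force'])
q=tw(.045,-.108,0);print((trayR(YAW).T@(p-TR)).round(4))
plan([(*q[:2],q[2]+.008,TH,0,10)])"
```

```text
[0.53584977 0.29088853 0.11750368] 1.392836942957544 0.1281808718294341 [ 0.64570581 -0.41167157  0.4936453 ]
[ 0.0723 -0.1076  0.0379]
4
[[[0,0,10],-0.0,0],[[0,0,10],-0.0,0],[[0,0,9],-0.0,0],[[1,0,10],-0.0,0]]
end [0.5349 0.2911 0.0785] 1.393
```

>>> {"name": "jog_arm", "arguments": {"commands": [[[0,0,10],0,0],[[0,0,10],0,0],[[0,0,6],0,0],[[0,0,4],0,0],[[0,0,4],0,0],[[0,0,0],0,0]], "newtons": 20}}

```text
clock: 8.57
ee_pos: [0.5353, 0.2909, 0.0816]
ee_rot: [0.0, 0.089, 0.996, 0.0]
ft_force: [-2.8, 0.7, 9.5]
width: 0.126
gripper_force: 41.7
```

>>> {"name": "jog_arm", "arguments": {"commands": [[[0,0,2],0,0],[[0,0,2],0,0],[[0,0,0],0,0]]}}

```text
clock: 8.82
ee_pos: [0.5355, 0.2909, 0.0781]
ee_rot: [0.001, 0.089, 0.996, 0.001]
ft_force: [-2.4, -0.0, 13.5]
width: 0.126
gripper_force: 45.2
```

```bash
python3 -c "
from plan import *
q=tw(.048,-.1475,0);p,h,st=cur();print(q,p)
plan([(p[0],p[1],p[2]+.025,TH,0,13),(q[0],q[1],q[2]+.025,TH,0,21)])"
```

```text
[0.53074197 0.25123341 0.07253167] [0.53546691 0.29094504 0.0781337 ]
4
[[[0,0,-12],-0.0,0],[[0,0,-13],-0.0,0],[[-1,-20,3],-0.0,0],[[-1,-20,3],-0.0,0]]
end [0.5304 0.2512 0.0971] 1.393
```

>>> {"name": "jog_arm", "arguments": {"commands": [[[0,0,-12],0,0],[[0,0,-13],0,0],[[-1,-20,3],0,0],[[-1,-20,3],0,0],[[0,0,0],0,0],[[0,0,0],0,0]]}}

```text
clock: 9.32
ee_pos: [0.5299, 0.2501, 0.0962]
ee_rot: [-0.0, 0.089, 0.996, -0.0]
ft_force: [-0.3, 0.5, 0.2]
width: 0.121
gripper_force: 43.3
```

```bash
python3 - <<'E'
from plan import *
p,h,st=cur();print(p,h,st['width'])
s=r.capture('scene');t=r.capture('top')
a=cv2.resize(s['img'][130:190,190:270,::-1],(640,480),interpolation=cv2.INTER_CUBIC)
for c,n,b in((s,'s',(190,130)),(t,'t',(178,165))):
    im=cv2.resize(c['img'][b[1]:b[1]+60,b[0]:b[0]+40,::-1],(400,600),interpolation=cv2.INTER_CUBIC)
    x=tw(.048,-.1475,0)
    ims=im if n=='s' else np.hstack([ims,im])
    print(n,'tcp px',proj(c,[p]),'pocket px',proj(c,[x]))
    for l in('connector_mid','pocket'): print(l,[(np.round(d['uv'],1),round(d['confidence'],2)) for d in r.spot_point(c,l)[:2]])
    m=r.masks_of(c,'connector'); print([(d['box'],round(d['confidence'],2),d['region'].sum()) for d in m[:2]])
# scene 205..245
b=(205,135);im=cv2.resize(s['img'][b[1]:b[1]+60,b[0]:b[0]+40,::-1],(400,600),interpolation=cv2.INTER_CUBIC)
b=(190,165);im2=cv2.resize(t['img'][b[1]:b[1]+60,b[0]:b[0]+40,::-1],(400,600),interpolation=cv2.INTER_CUBIC)
cv2.imwrite('pics/c1.png',np.hstack([im,im2]))
E
```

```text
[0.52988635 0.25010131 0.09622707] 1.391694468355208 0.12093181450980406
s tcp px [[227.58909214 163.12099522]] pocket px [[228.18384981 169.95580503]]
connector_mid []
pocket [(array([229.7, 167.9]), 0.93)]
[]
t tcp px [[208.82293474 193.82914793]] pocket px [[209.56329797 194.98195104]]
connector_mid []
pocket []
[]
```

View pics/c1.png

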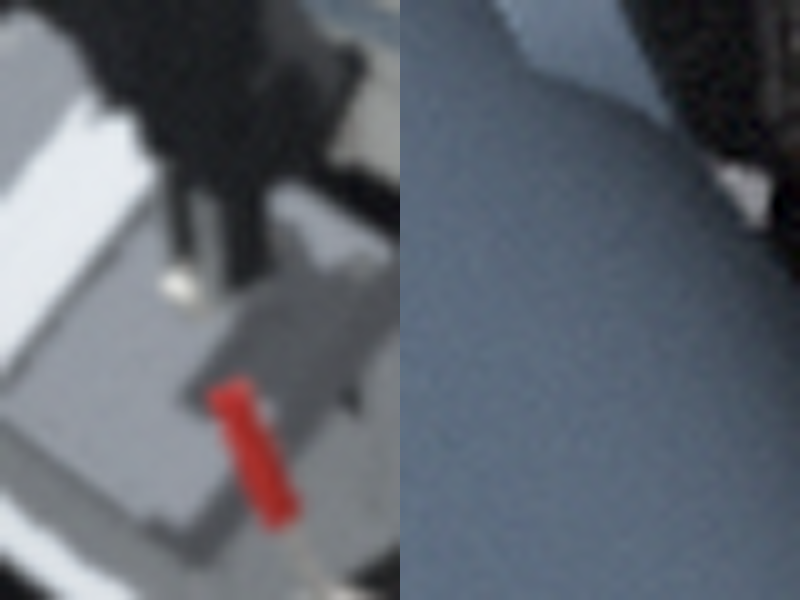

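```bash
python3 - <<'E'
from plan import *
p,h,st=cur();s=r.capture('scene')
for tilt in(20,35):
  Rm=R.from_euler('z',YAW).as_matrix()@R.from_euler('y',-tilt,degrees=True).as_matrix()
  for sh in(-.003,0,.003):
    P=p+Rm@[-.017+sh,0,0]
    print(tilt,sh,proj(s,[P+Rm@np.array(v) for v in([0,0,0],[0,.006,.006],[0,-.006,.006],[0,.006,-.006],[0,-.006,-.006])]).round(1).tolist())
g=s['img'][155:175,215:234]
print(g.mean(2).astype(int)[4:14])
E
```

```text
20 -0.003 [[222.1, 167.4], [220.1, 165.1], [222.5, 166.8], [221.6, 168.0], [224.1, 169.7]]
20 0 [[222.9, 166.7], [220.9, 164.4], [223.3, 166.2], [222.4, 167.3], [224.9, 169.0]]
20 0.003 [[223.7, 166.1], [221.6, 163.8], [224.1, 165.5], [223.2, 166.7], [225.7, 168.4]]
35 -0.003 [[222.9, 168.5], [220.5, 166.6], [223.0, 168.3], [222.8, 168.7], [225.3, 170.4]]
35 0 [[223.6, 167.7], [221.2, 165.8], [223.7, 167.5], [223.5, 167.9], [226.0, 169.6]]
35 0.003 [[224.3, 166.8], [221.9, 164.9], [224.3, 166.7], [224.2, 167.0], [226.6, 168.7]]
[[156 126 136 150 152 143 107  66  61  94 109  91  61  36  31  32  54  85
   94]
 [123 118 139 154 153 145 117  92  87 101 109  93  58  36  31  31  47  76
   85]
 [118 132 148 155 156 151 139 132 131 122 116  96  61  37  31  34  43  69
   83]
 [133 145 153 155 156 161 175 174 176 153 127 102  66  37  41  44  57  75
   86]
 [147 151 155 154 156 167 193 197 194 166 134 110  80  59  64  72  79  84
   87]
 [155 154 152 154 155 160 170 178 181 155 135 118 100  88  86  87  86  86
   88]
 [153 154 155 155 155 154 154 153 155 147 138 132 123 103  90  85  84  81
   82]
 [154 153 154 155 155 155 154 150 146 144 145 147 138 112  89  82  80  78
   81]
 [153 154 154 154 155 155 153 151 151 150 151 150 135 107  87  82  81  83
   85]
 [156 154 155 153 156 155 155 154 155 154 152 143 116  95  83  81  86  85
   87]]
```

The scene crop shows the connector's lower end at about (222,163) px, between fingertips at (223,160) and (229,163), so it sits a little uphill in the grip. I'll let it settle against the lip to get an exact tray-relative x, then regrip it higher.

```bash
python3 -c "
from plan import *
q=tw(.020,-.115,0);print(q)
plan([(*q[:2],q[2]+.03,TH,0,25),(*q[:2],q[2]+.0085,TH,0,11)])"
```

```text
[0.51374258 0.28719648 0.05647153]
4
[[[11,16,5],-0.0,0],[[11,17,5],-0.0,0],[[0,0,11],-0.0,0],[[0,0,10],-0.0,0]]
end [0.5141 0.2875 0.0652] 1.393
```

>>> {"name": "jog_arm", "arguments": {"commands": [[[11,16,5],0,0],[[11,17,5],0,0],[[0,0,11],0,0],[[0,0,10],0,0],[[0,0,0],0,0],[[0,0,0],0,0]]}}

```text
clock: 10.27
ee_pos: [0.514, 0.2867, 0.0646]
ee_rot: [-0.0, 0.089, 0.996, -0.0]
ft_force: [-0.4, 0.7, 0.1]
width: 0.125
gripper_force: 43.8
```

>>> {"name": "jog_arm", "arguments": {"commands": [[[0,0,0],0,0.26],[[0,0,0],0,0.26],[[0,0,0],0,0.26],[[0,0,0],0,0.26],[[0,0,-3],0,0.26],[[0,0,0],0,0.26]]}}

```text
clock: 10.77
ee_pos: [0.5144, 0.2873, 0.0689]
ee_rot: [0.0, 0.089, 0.996, 0.0]
ft_force: [0.5, 0.5, 0.5]
width: 0.259
gripper_force: 0.0
```

```bash
python3 - <<'E'
from plan import *
p,h,st=cur();print(p,h,st['width'],tw(.02,-.115,0))
s=r.capture('scene')
x,y=190,130
cv2.imwrite('pics/c2.png',cv2.resize(s['img'][y:y+60,x:x+80,::-1],(800,600),interpolation=cv2.INTER_CUBIC))
c=lambda P:proj(s,[tw(*a) for a in P]).round(1).tolist()
print('expected lower end top corners, bottom corners',c([(0,-.109,.012),(0,-.121,.012),(.034,-.109,.012),(.034,-.121,.012),(0,-.109,0),(0,-.121,0)]))
E
```

```text
[0.51442826 0.28727027 0.06891049] 1.3929027995811216 0.2592955612707833 [0.51374258 0.28719648 0.05647153]
expected lower end top corners, bottom corners [[207.7, 175.5], [210.1, 177.3], [215.1, 166.3], [217.5, 168.0], [210.1, 177.5], [212.5, 179.2]]
```

View pics/c2.png

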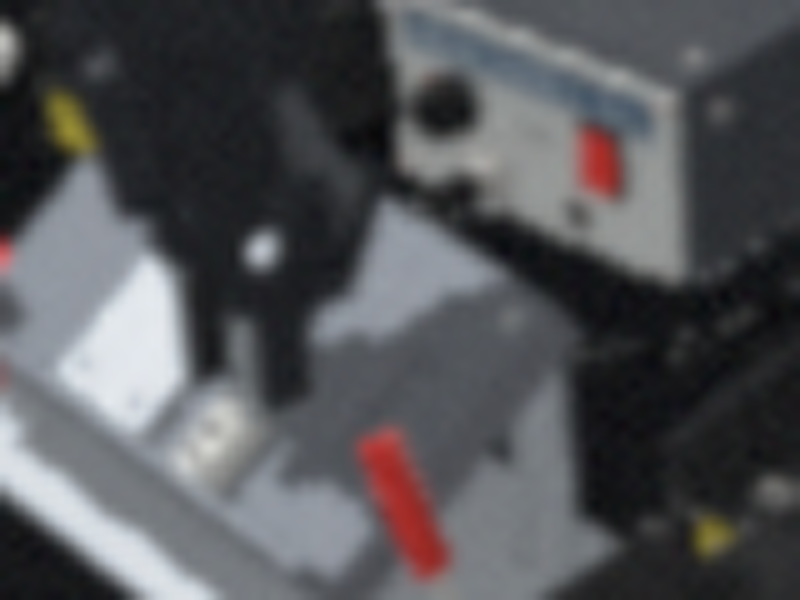

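The picture shows the connector resting on the lip between the fingers, with its lower end at px (207-213,175-179). That matches the prediction, so I regrip it.

>>> {"name": "jog_arm", "arguments": {"commands": [[[0,0,1],0,0.26],[[0,0,0],0,0],[[0,0,0],0,0],[[0,0,0],0,0],[[0,0,0],0,0]], "newtons": 40}}

```text
clock: 11.23
ee_pos: [0.5141, 0.2872, 0.0673]
ee_rot: [-0.0, 0.089, 0.996, -0.0]
ft_force: [-1.8, 0.0, 1.1]
width: 0.111
gripper_force: 38.9
```

```bash
python3 -c "
from plan import *
p,h,st=cur();print(p,h,st['width'],st['gripper_force'])
l=trayR(YAW).T@(p-TR);print(l.round(4))
d=trayR(YAW)@[.0315,-.1475-l[1],0];q=p+d;print('place at',q)
plan([(p[0],p[1],p[2]+.02,TH,0,20),(q[0],q[1],q[2]+.015,TH,0,24),(q[0],q[1],q[2]+.003,TH,0,12)])"
```

```text
[0.51410169 0.2872161  0.06727013] 1.39304759860082 0.11076245726041031 38.939363767567556
[ 0.0265 -0.1149  0.0086]
place at [0.53391134 0.25067957 0.08533779]
4
[[[0,0,-20],-0.0,0],[[-13,-16,-7],-0.0,0],[[-13,-16,-6],-0.0,0],[[0,0,12],-0.0,0]]
end [0.534  0.2511 0.0883] 1.393
```

>>> {"name": "jog_arm", "arguments": {"commands": [[[0,0,-20],0,0],[[-13,-16,-7],0,0],[[-13,-16,-6],0,0],[[0,0,12],0,0],[[0,0,0],0,0],[[0,0,2],0,0],[[0,0,0],0,0]]}}

```text
clock: 11.82
ee_pos: [0.5336, 0.2514, 0.086]
ee_rot: [-0.0, 0.089, 0.996, -0.0]
ft_force: [0.5, -0.0, -0.1]
width: 0.119
gripper_force: 39.0
```

>>> {"name": "jog_arm", "arguments": {"commands": [[[0,0,2],0,0],[[0,0,1],0,0],[[0,0,0],0,0]]}}

```text
clock: 12.07
ee_pos: [0.5342, 0.2516, 0.0847]
ee_rot: [0.001, 0.088, 0.996, 0.0]
ft_force: [-6.4, -3.5, 19.3]
width: 0.114
gripper_force: 41.5
```

>>> {"name": "jog_arm", "arguments": {"commands": [[[0,0,-2],0,0],[[0,-2,0],0,0],[[0,0,2],0,0],[[0,0,0],0,0]]}}

```text
clock: 12.4
ee_pos: [0.5336, 0.249, 0.083]
ee_rot: [-0.0, 0.089, 0.996, -0.0]
ft_force: [-0.3, -0.8, -0.6]
width: 0.116
gripper_force: 39.2
```

>>> {"name": "jog_arm", "arguments": {"commands": [[[0,0,1],0,0],[[0,0,0],0,0.3],[[0,0,0],0,0.3],[[0,0,0],0,0.3],[[0,0,0],0,0.3]]}}

```text
clock: 12.82
ee_pos: [0.5337, 0.2492, 0.0823]
ee_rot: [-0.0, 0.089, 0.996, 0.0]
ft_force: [0.2, -0.1, 0.6]
width: 0.297
gripper_force: 0.0
```

```bash
python3 - <<'E'
from plan import *
p,h,st=cur();print(p,h,st['width'],st['ft_force'])
q=tw(.048,-.1475,0);print(q)
E
```

```text
[0.53371998 0.24923055 0.08225723] 1.3930882748756046 0.29747984106152453 [ 0.17403412 -0.0644955   0.63667873]
[0.53074197 0.25123341 0.07253167]
```

>>> {"name": "jog_arm", "arguments": {"commands": [[[0,0,-12],0,0.3],[[0,0,-12],0,0],[[10,0,0],0,0],[[0,0,0],0,0],[[0,0,10],0,0],[[0,0,8],0,0],[[0,0,4],0,0],[[0,0,3],0,0],[[0,0,2],0,0],[[0,0,0],0,0]]}}

```text
clock: 13.65
ee_pos: [0.5237, 0.2507, 0.0786]
ee_rot: [-0.0, 0.089, 0.996, -0.0]
ft_force: [-0.6, -0.1, 0.2]
width: -0.002
gripper_force: 0.0
```

>>> {"name": "jog_arm", "arguments": {"commands": [[[0,0,2],0,0],[[0,0,1],0,0],[[0,0,1],0,0],[[0,0,0],0,0]]}}

```text
clock: 13.98
ee_pos: [0.5239, 0.2509, 0.0752]
ee_rot: [0.0, 0.089, 0.996, 0.0]
ft_force: [-0.2, -0.0, 0.1]
width: -0.004
gripper_force: 0.0
```

>>> {"name": "jog_arm", "arguments": {"commands": [[[0,0,1],0,0],[[0,0,1],0,0],[[0,0,0],0,0]]}}

```text
clock: 14.23
ee_pos: [0.5242, 0.2511, 0.0742]
ee_rot: [0.001, 0.089, 0.996, 0.0]
ft_force: [-2.9, -1.9, 11.8]
width: -0.002
gripper_force: 6.0
```

```bash
sed -i 's/^TR=.*;YAW/TR=np.array([.5174,.4018,.045]);YAW/' plan.py; python3 - <<'E'
from plan import *
p,h,st=cur();q=tw(.055,-.0595,0);print(q)
plan([(p[0],p[1],p[2]+.045,TH,.75),(*q[:2],q[2]+.04,TH,.75),(*q[:2],q[2]+.006,TH,.75,12)])
E
```

```text
[0.55153861 0.33543276 0.0765467 ]
8
[[[0,0,-22],-0.0,0.75],[[0,0,-23],-0.0,0.75],[[-4,29,1],-0.0,0.75],[[-4,29,1],-0.0,0.75],[[-4,30,1],-0.0,0.75],[[0,0,11],-0.0,0.75],[[0,0,11],-0.0,0.75],[[0,0,12],-0.0,0.75]]
end [0.5516 0.3356 0.0822] 1.393
```

>>> {"name": "jog_arm", "arguments": {"commands": [[[0,0,-22],0,0],[[0,0,-23],0,0.75],[[-4,29,1],0,0.75],[[-4,29,1],0,0.75],[[-4,30,1],0,0.75],[[0,0,0],0,0.75],[[0,0,11],0,0.75],[[0,0,11],0,0.75],[[0,0,8],0,0.75],[[0,0,4],0,0.75],[[0,0,0],0,0.75]]}}

```text
clock: 15.15
ee_pos: [0.5505, 0.3342, 0.0799]
ee_rot: [-0.001, 0.089, 0.996, -0.001]
ft_force: [-0.7, 0.7, 0.2]
width: 0.753
gripper_force: 0.0
```

```bash
python3 - <<'E'
from plan import *
p,h,st=cur();q=tw(.055,-.0595,0);print(p-q,st['width'],st['ft_force'])
s=r.capture('scene');t=r.capture('top')
for c in(s,t):
  for l in('connector_mid','long_plate_mid','pocket'):print(l,[(np.round(d['uv'],1),round(d['confidence'],2)) for d in r.spot_point(c,l)[:2]])
  print(proj(c,[tw(.048,-.1475,-.006),tw(.045,-.0595,.003)]).round(1))
x,y=180,130
cv2.imwrite('pics/c3.png',cv2.resize(s['img'][y:y+60,x:x+80,::-1],(800,600),interpolation=cv2.INTER_CUBIC))
E
```

```text
[-0.00107613 -0.00120911  0.00334199] 0.7528011967711594 [-0.65337641  0.71265977  0.16236813]
connector_mid [(array([228. , 170.1]), 0.36)]
long_plate_mid [(array([210.7, 158.5]), 0.82), (array([225.4, 173.5]), 0.63)]
pocket [(array([233.1, 164.9]), 0.77)]
[[229.7 171.1]
 [209.9 158.4]]
connector_mid [(array([211.2, 197.5]), 0.47)]
long_plate_mid []
pocket [(array([210. , 199.2]), 0.73)]
[[210.5 194.2]
 [182.6 191.4]]
```

View pics/c3.png

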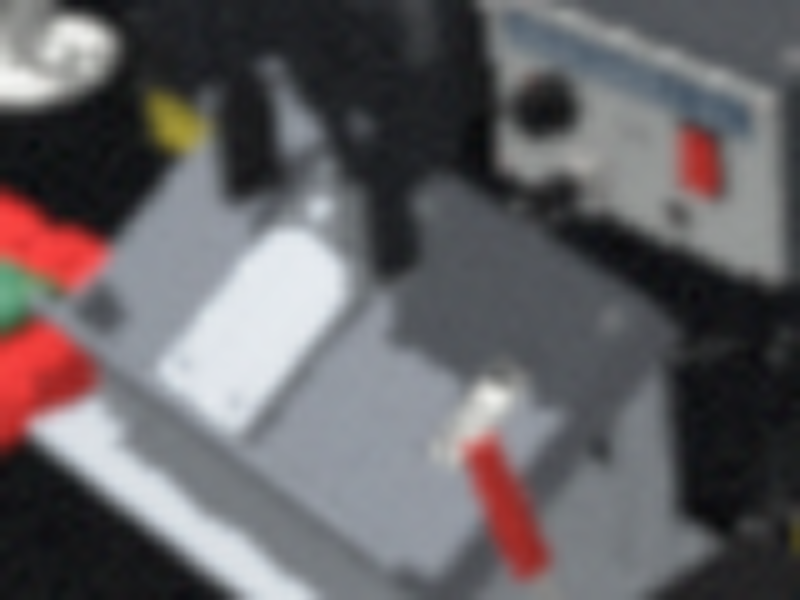

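The picture shows the connector seated in the pocket at px (225-232,167-176), and the fingers straddling the long plate. I close and drag it home.

>>> {"name": "jog_arm", "arguments": {"commands": [[[0,0,1],0,0.3],[[0,0,0],0,0.3],[[0,0,0],0,0.3],[[0,0,0],0,0.3],[[0,0,0],0,0.3]], "newtons": 30}}

```text
clock: 15.97
ee_pos: [0.5511, 0.3358, 0.0809]
ee_rot: [0.0, 0.089, 0.996, 0.0]
ft_force: [-4.5, 0.2, 9.2]
width: 0.5
gripper_force: 32.3
```

>>> {"name": "jog_arm", "arguments": {"commands": [[[0,0,-1],0,0.3],[[0,9,0],0,0.3],[[0,9,0],0,0.3],[[0,9,0],0,0.3],[[0,6,0],0,0.3],[[0,2,0],0,0.3],[[0,0,0],0,0.3]]}}

```text
clock: 16.55
ee_pos: [0.5572, 0.371, 0.0811]
ee_rot: [-0.0, 0.088, 0.996, -0.0]
ft_force: [-4.7, 0.5, 4.2]
width: 0.502
gripper_force: 33.7
```

>>> {"name": "jog_arm", "arguments": {"commands": [[[0,0,0],0,0.72],[[0,0,0],0,0.72],[[0,0,0],0,0.72],[[0,0,-20],0,0.72],[[0,0,-30],0,0.72],[[0,0,-30],0,0.72]]}}

```text
clock: 17.05
ee_pos: [0.557, 0.3695, 0.1616]
ee_rot: [-0.001, 0.089, 0.996, -0.001]
ft_force: [0.9, -0.2, 0.6]
width: 0.72
gripper_force: 0.0
```

```bash
python3 - <<'E'
from plan import *
s=r.capture('scene');t=r.capture('top')
print('red',tri([s,t],[(231,180.5),(248,229)]))
for l in('long_plate_mid','middle_plate_mid'):
  for c in(s,t):print(l,[(np.round(d['uv'],1),round(d['confidence'],2)) for d in r.spot_point(c,l)[:2]])
d=r.masks_of(s,'long_plate')
for x in d[:1]:
    cs=max(cv2.findContours(x['region'].astype(np.uint8),0,2)[0],key=cv2.contourArea);print(cv2.boxPoints(cv2.minAreaRect(cs)).round(1).tolist())
print('exp mid',proj(s,[tw(.045,-.022,.003)]),proj(t,[tw(.045,-.022,.003)]),'corners',proj(s,[tw(a,b,.006) for a,b in((0,0),(0,-.044),(.09,-.044),(.09,0))]).round(1).tolist())
plan([(.47,.30,.16,1.318,.75),(.3965,.227,.10,1.318,.75),(.3965,.227,-.001,1.318,.75,25)])
E
```

```text
red [0.41408799 0.1210364  0.15250797]
long_plate_mid [(array([203.6, 150.8]), 0.58)]
long_plate_mid []
middle_plate_mid [(array([205.4, 213.9]), 0.82)]
middle_plate_mid [(array([218.7, 238.1]), 0.6)]
[[188.3000030517578, 161.10000610351562], [206.5, 138.39999389648438], [215.0, 145.1999969482422], [196.89999389648438, 167.89999389648438]]
exp mid [[202.92451422 153.59660767]] [[171.12418902 189.32385262]] corners [[189.1, 161.8], [197.0, 167.7], [215.8, 144.2], [207.6, 138.9]]
12
[[[18,-21,0],0.02,0.75],[[18,-21,0],0.02,0.75],[[18,-22,0],0.02,0.75],[[17,-22,0],0.02,0.75],[[13,-22,15],-0.0,0.75],[[13,-22,15],-0.0,0.75],[[13,-23,15],-0.0,0.75],[[13,-22,15],-0.0,0.75],[[0,0,25],-0.0,0.75],[[0,0,25],-0.0,0.75],[[0,0,26],-0.0,0.75],[[0,0,25],-0.0,0.75]]
end [ 0.3968  0.2273 -0.0009] 1.313
```

>>> {"name": "jog_arm", "arguments": {"commands": [[[18,-21,0],0.02,0.75],[[18,-21,0],0.02,0.75],[[18,-22,0],0.02,0.75],[[17,-22,0],0.02,0.75],[[13,-22,15],0,0.75],[[13,-22,15],0,0.75],[[13,-23,15],0,0.75],[[13,-22,15],0,0.75],[[0,0,25],0,0.75],[[0,0,25],0,0.75],[[0,0,20],0,0.75],[[0,0,0],0,0.75],[[0,0,0],0,0.75]]}}

```text
clock: 18.48
ee_pos: [0.3962, 0.227, 0.0306]
ee_rot: [-0.001, 0.129, 0.992, -0.001]
ft_force: [-0.8, 0.4, 0.7]
width: 0.745
gripper_force: 0.0
```

```bash
python3 - <<'E'
from plan import *
p,h,st=cur();print(p,h,st['ft_force'])
plan([(.3965,.227,-.001,1.318,.75,25)])
E
```

```text
[0.39617517 0.22695631 0.03063516] 1.3129948581667215 [-0.79211844  0.43589992  0.69233363]
2
[[[0,0,16],-0.0,0.75],[[0,0,16],-0.01,0.75]]
end [ 0.3962  0.227  -0.0014] 1.323
```

>>> {"name": "jog_arm", "arguments": {"commands": [[[0,0,16],0,0.75],[[0,0,10],0,0.75],[[0,0,4],0,0.75],[[0,0,0],0,0.3],[[0,0,0],0,0.3],[[0,0,0],0,0.3],[[0,0,0],0,0.3],[[0,0,0],0,0.3],[[0,0,0],0,0.3]], "newtons": 30}}

```text
clock: 19.23
ee_pos: [0.3976, 0.2278, 0.0024]
ee_rot: [0.0, 0.129, 0.992, 0.0]
ft_force: [-3.2, -1.6, 8.4]
width: 0.492
gripper_force: 30.6
```

```bash
python3 - <<'E'
from plan import *
q=tw(.042,-.0525,.012);print(q)
plan([(.398,.228,.05,1.318,.3),(.45,.27,.13,TH,.3),(*q[:2],q[2]+.05,TH,.3),(*q[:2],q[2]+.026,TH,.3,12)])
E
```

```text
[0.53547339 0.34534618 0.07892003]
11
[[[0,0,-24],-0.0,0.3],[[0,0,-24],-0.01,0.3],[[-13,18,-27],-0.02,0.3],[[-14,18,-26],-0.03,0.3],[[-15,17,-27],-0.02,0.3],[[-18,22,0],-0.0,0.3],[[-17,22,0],-0.0,0.3],[[-18,23,1],-0.0,0.3],[[-17,22,0],-0.0,0.3],[[0,0,12],-0.0,0.3],[[0,0,12],-0.0,0.3]]
end [0.535  0.3454 0.1054] 1.393
```

>>> {"name": "jog_arm", "arguments": {"commands": [[[0,0,-24],0,0.3],[[0,0,-24],-0.01,0.3],[[-13,18,-27],-0.02,0.3],[[-14,18,-26],-0.03,0.3],[[-15,17,-27],-0.02,0.3],[[-18,22,0],0,0.3],[[-17,22,0],0,0.3],[[-18,23,1],0,0.3],[[-17,22,0],0,0.3],[[0,0,0],0,0.3],[[0,0,0],0,0.3]]}}

```text
clock: 20.15
ee_pos: [0.5352, 0.3458, 0.1282]
ee_rot: [-0.0, 0.089, 0.996, -0.0]
ft_force: [-0.5, -0.6, -0.6]
width: 0.492
gripper_force: 30.6
```

```bash
python3 - <<'E'
from plan import *
p,h,st=cur();q=tw(.042,-.0525,.012);print(p,p-q,h,st['width'])
s=r.capture('scene')
x,y=180,120
cv2.imwrite('pics/c4.png',cv2.resize(s['img'][y:y+60,x:x+80,::-1],(800,600),interpolation=cv2.INTER_CUBIC))
Rm=R.from_euler('z',YAW).as_matrix()
print((proj(s,[p+Rm@[a,b,.003] for a,b in((-.037,.022),(-.037,-.022),(.037,-.022))])-[x,y])*10)
E
```

```text
[0.53518775 0.34576854 0.12819394] [-0.00028564  0.00042236  0.0492739 ] 1.3934122092941592 0.4916972999796422
[[ 89.55475849 225.20615909]
 [173.33825588 282.69316773]
 [390.22490865 197.15129678]]
```

View pics/c4.png

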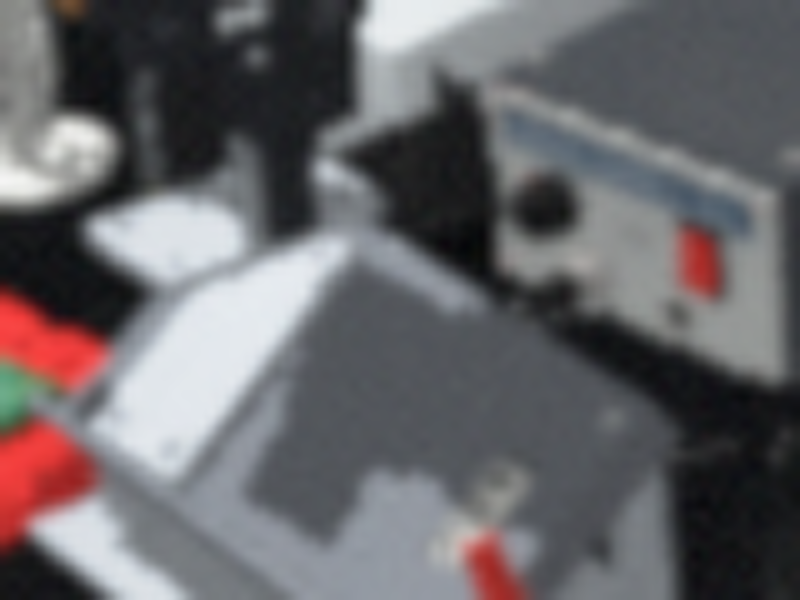

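The picture shows the middle plate held level, with its near corners at zoom (85,230) and (175,285), as predicted. I lower it onto the slope so it swivels.

>>> {"name": "jog_arm", "arguments": {"commands": [[[0,0,12],0,0.3],[[0,0,10],0,0.3],[[0,0,4],0,0.3],[[0,0,4],0,0.3],[[0,0,4],0,0.3],[[0,0,0],0,0.3]], "newtons": 20}}

```text
clock: 20.7
ee_pos: [0.5338, 0.3446, 0.094]
ee_rot: [-0.001, 0.089, 0.996, -0.0]
ft_force: [-5.9, -2.3, 4.4]
width: 0.493
gripper_force: 28.8
```

>>> {"name": "jog_arm", "arguments": {"commands": [[[0,0,4],0,0.3],[[0,0,4],0,0.3],[[0,0,3],0,0.3],[[0,0,0],0,0.3]]}}

```text
clock: 21.03
ee_pos: [0.5346, 0.3451, 0.0829]
ee_rot: [-0.0, 0.089, 0.996, -0.0]
ft_force: [-0.4, -0.4, 0.8]
width: 0.488
gripper_force: 20.1
```

>>> {"name": "jog_arm", "arguments": {"commands": [[[0,0,2],0,0.3],[[0,0,2],0,0.3],[[0,0,0],0,0.3]]}}

```text
clock: 21.28
ee_pos: [0.5347, 0.3452, 0.0791]
ee_rot: [0.0, 0.089, 0.996, 0.0]
ft_force: [-0.2, -0.0, 1.6]
width: 0.488
gripper_force: 20.0
```

```bash
python3 - <<'E'
from plan import *
p,h,st=cur();q=tw(.042,-.0525,.012);print(p,p-q,st['ft_force'],st['gripper_force'])
s=r.capture('scene')
x,y=180,120
cv2.imwrite('pics/c5.png',cv2.resize(s['img'][y:y+60,x:x+80,::-1],(800,600),interpolation=cv2.INTER_CUBIC))
for T in(15,25,35):
  Rm=R.from_euler('z',YAW).as_matrix()@R.from_euler('y',-T,degrees=True).as_matrix()
  print(T,((proj(s,[p+Rm@[a,b,.003] for a,b in((-.037,.022),(-.037,-.022),(.037,-.022))])-[x,y])*10).round().tolist())
E
```

```text
[0.53467425 0.34518175 0.07911906] [-0.00079913 -0.00016443  0.00019903] [-0.19278139 -0.01714748  1.58220112] 20.02249640529044
15 [[118.0, 402.0], [200.0, 461.0], [397.0, 320.0]]
25 [[126.0, 418.0], [207.0, 477.0], [388.0, 305.0]]
35 [[136.0, 431.0], [218.0, 491.0], [376.0, 294.0]]
```

View pics/c5.png

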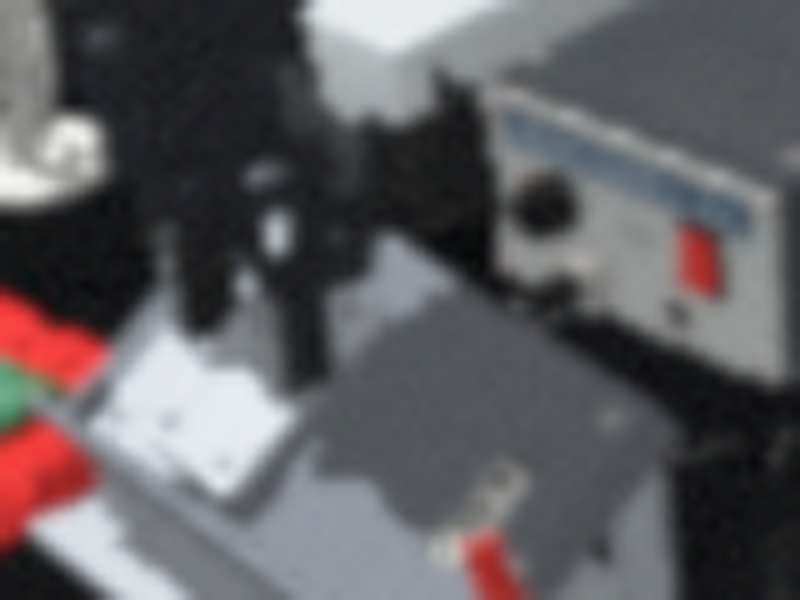

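The middle plate now lies at about slope angle, with its near-right corner at zoom (228,495), and it is still held. I release it.

>>> {"name": "jog_arm", "arguments": {"commands": [[[0,0,0],0,0.55],[[0,0,0],0,0.62],[[0,0,0],0,0.68],[[0,0,0],0,0.68],[[0,0,-10],0,0.68],[[0,0,-20],0,0.68],[[0,0,-30],0,0.68],[[0,0,-20],0,0.75],[[0,0,0],0,0.75]]}}

```text
clock: 22.08
ee_pos: [0.5363, 0.3462, 0.1647]
ee_rot: [0.003, 0.089, 0.996, 0.002]
ft_force: [1.1, 0.0, 0.4]
width: 0.75
gripper_force: 0.0
```

```bash
python3 - <<'E'
from plan import *
s=r.capture('scene')
for l in('long_plate','middle_plate'):
  print(l,[(np.round(d['uv'],1),round(d['confidence'],2)) for d in r.spot_point(s,l+'_mid')[:2]])
  for x in r.masks_of(s,l)[:1]:
    cs=max(cv2.findContours(x['region'].astype(np.uint8),0,2)[0],key=cv2.contourArea);print(x['confidence'],cv2.boxPoints(cv2.minAreaRect(cs)).round(1).tolist())
print('exp mid',proj(s,[tw(.037,-.0525,.008)]),'corners',proj(s,[tw(a,b,z) for a,b,z in((0,-.030,.013),(0,-.074,.006),(.074,-.074,.006),(.074,-.03,.013))]).round(1).tolist())
H=1.5708-.148
plan([(.44,.345,.15,H,.75),(.3833,.343,.09,H,.75),(.3833,.343,.03,H,.75)])
E
```

```text
long_plate [(array([200.6, 153.6]), 0.56)]
0.74 [[185.89999389648438, 156.3000030517578], [209.60000610351562, 138.1999969482422], [215.10000610351562, 145.39999389648438], [191.39999389648438, 163.5]]
middle_plate [(array([207.2, 158.5]), 0.69)]
0.83 [[192.10000610351562, 164.3000030517578], [208.10000610351562, 145.10000610351562], [218.60000610351562, 153.89999389648438], [202.60000610351562, 173.0]]
exp mid [[205.96526923 158.75762745]] corners [[193.0, 164.6], [202.6, 171.8], [218.3, 152.2], [208.5, 145.4]]
8
[[[31,-6,3],-0.01,0.75],[[31,-5,3],-0.01,0.75],[[31,-5,3],-0.01,0.75],[[19,-3,20],0.0,0.75],[[18,-3,20],0.0,0.75],[[19,-4,20],0.0,0.75],[[0,0,30],0.0,0.75],[[0,0,30],0.0,0.75]]
end [0.383  0.343  0.0295] 1.423
```

>>> {"name": "jog_arm", "arguments": {"commands": [[[31,-6,3],-0.01,0.75],[[31,-5,3],-0.01,0.75],[[31,-5,3],-0.01,0.75],[[19,-3,20],0,0.75],[[18,-3,20],0,0.75],[[19,-4,20],0,0.75],[[0,0,30],0,0.75],[[0,0,30],0,0.75],[[0,0,0],0,0.75],[[0,0,0],0,0.75]]}}

```text
clock: 23.17
ee_pos: [0.3823, 0.3422, 0.0295]
ee_rot: [-0.001, 0.074, 0.997, -0.001]
ft_force: [-0.1, -0.1, 0.5]
width: 0.749
gripper_force: 0.0
```

```bash
python3 - <<'E'
from plan import *
p,h,st=cur();print(p,h,st['ft_force'])
plan([(.3833,.343,0,1.423,.75,15)])
E
```

```text
[0.38227884 0.34222601 0.02947068] 1.4230409102848436 [-0.07098313 -0.12335705  0.53981169]
2
[[[0,0,15],0.0,0.75],[[-1,1,14],0.0,0.75]]
end [0.3834 0.3431 0.0005] 1.423
```

>>> {"name": "jog_arm", "arguments": {"commands": [[[-1,1,15],0,0.75],[[0,0,10],0,0.75],[[0,0,4],0,0.75],[[0,0,0],0,0.3],[[0,0,0],0,0.3],[[0,0,0],0,0.3],[[0,0,0],0,0.3],[[0,0,0],0,0.3],[[0,0,0],0,0.3]], "newtons": 30}}

```text
clock: 23.92
ee_pos: [0.3849, 0.3443, 0.0021]
ee_rot: [0.0, 0.074, 0.997, 0.0]
ft_force: [-1.1, -1.9, 6.8]
width: 0.492
gripper_force: 31.2
```

```bash
python3 - <<'E'
from plan import *
p,h,st=cur();q=tw(.034,-.082,.012);print(p,q,st['width'],st['gripper_force'],st['ft_force'])
plan([(.383,.343,.05,1.423,.3),(.44,.33,.13,TH,.3),(*q[:2],q[2]+.045,TH,.3)])
E
```

```text
[0.38489184 0.34430769 0.00212138] [0.52393991 0.31741459 0.07433142] 0.49159472387788516 31.192277669906616 [-1.06476039 -1.85788425  6.8347764 ]
8
[[[1,-1,-24],-0.0,0.3],[[1,-1,-24],-0.0,0.3],[[-20,-1,-27],0.01,0.3],[[-19,-1,-26],0.01,0.3],[[-20,-1,-27],0.01,0.3],[[-28,1,4],-0.0,0.3],[[-28,1,3],-0.0,0.3],[[-29,0,4],-0.0,0.3]]
end [0.5244 0.3173 0.1191] 1.393
```

>>> {"name": "jog_arm", "arguments": {"commands": [[[1,-1,-24],0,0.3],[[1,-1,-24],0,0.3],[[-20,-1,-27],0.01,0.3],[[-19,-1,-26],0.01,0.3],[[-20,-1,-27],0.01,0.3],[[-28,0,4],0,0.3],[[-28,-1,3],0,0.3],[[-29,-1,4],0,0.3],[[0,0,0],0,0.3],[[0,0,0],0,0.3]]}}

```text
clock: 24.75
ee_pos: [0.5243, 0.3126, 0.118]
ee_rot: [-0.0, 0.09, 0.996, -0.0]
ft_force: [-0.2, 0.6, 0.1]
width: 0.492
gripper_force: 30.5
```

```bash
python3 - <<'E'
from plan import *
p,h,st=cur();q=tw(.034,-.086,.012);print(p,p-q,h)
plan([(*q[:2],q[2]+.022,TH,.3,11)])
E
```

```text
[0.52425693 0.31257772 0.11796467] [ 0.00100557 -0.00089658  0.04363324] 1.3913516817596898
2
[[[1,0,11],-0.0,0.3],[[0,1,11],-0.01,0.3]]
end [0.5235 0.3137 0.096 ] 1.401
```

>>> {"name": "jog_arm", "arguments": {"commands": [[[1,0,11],0,0.3],[[0,1,9],0,0.3],[[0,0,4],0,0.3],[[0,0,4],0,0.3],[[0,0,4],0,0.3],[[0,0,0],0,0.3]], "newtons": 20}}

```text
clock: 25.25
ee_pos: [0.5221, 0.3146, 0.0862]
ee_rot: [-0.0, 0.089, 0.996, 0.0]
ft_force: [-3.7, -0.2, 6.5]
width: 0.494
gripper_force: 32.7
```

>>> {"name": "jog_arm", "arguments": {"commands": [[[0,0,4],0,0.3],[[0,0,3],0,0.3],[[0,0,0],0,0.3]]}}

```text
clock: 25.5
ee_pos: [0.5224, 0.3146, 0.0795]
ee_rot: [0.0, 0.089, 0.996, 0.0]
ft_force: [-1.9, -0.4, 4.4]
width: 0.491
gripper_force: 27.4
```

>>> {"name": "jog_arm", "arguments": {"commands": [[[0,0,2],0,0.3],[[0,0,2],0,0.3],[[0,0,0],0,0.3]]}}

```text
clock: 25.75
ee_pos: [0.5227, 0.3147, 0.0758]
ee_rot: [0.0, 0.089, 0.996, 0.0]
ft_force: [-2.2, 0.0, 6.5]
width: 0.494
gripper_force: 25.0
```

```bash
python3 - <<'E'
from plan import *
p,h,st=cur();q=tw(.034,-.086,.012);print(p,p-q,st['ft_force'],st['gripper_force'])
s=r.capture('scene')
x,y=180,120
cv2.imwrite('pics/c6.png',cv2.resize(s['img'][y:y+60,x:x+80,::-1],(800,600),interpolation=cv2.INTER_CUBIC))
for T in(15,25,35):
  Rm=R.from_euler('z',YAW).as_matrix()@R.from_euler('y',-T,degrees=True).as_matrix()
  print(T,((proj(s,[p+Rm@[a,b,.003] for a,b in((-.029,.022),(-.029,-.022),(.029,-.022))])-[x,y])*10).round().tolist())
E
```

```text
[0.5227122  0.31466555 0.075768  ] [-0.00053916  0.00119125  0.00143658] [-2.15332885  0.02995323  6.53220487] 24.98993036967839
15 [[181.0, 447.0], [266.0, 508.0], [422.0, 395.0]]
25 [[187.0, 460.0], [271.0, 521.0], [415.0, 384.0]]
35 [[195.0, 471.0], [279.0, 532.0], [405.0, 375.0]]
```

View pics/c6.png

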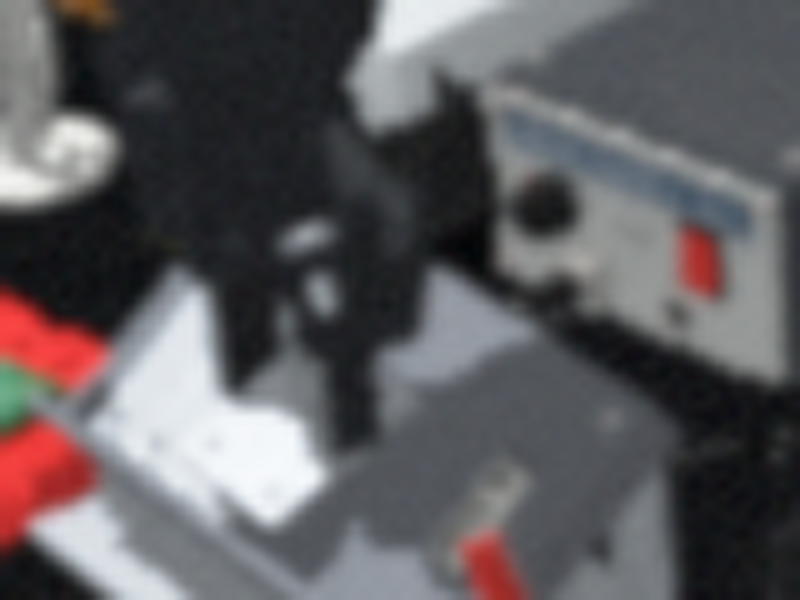

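The short plate is at roughly 30° tilt, with its near-right corner at zoom (275,528), and still held. I settle it 1 mm lower and release.

>>> {"name": "jog_arm", "arguments": {"commands": [[[0,0,1],0,0.3],[[0,0,0],0,0.3],[[0,0,0],0,0.55],[[0,0,0],0,0.6],[[0,0,0],0,0.64],[[0,0,0],0,0.66],[[0,0,-10],0,0.66],[[0,0,-20],0,0.66],[[0,0,-30],0,0.66],[[0,0,-30],0,0.66],[[39,0,-10],0,0.66],[[39,0,0],0,0.66],[[39,0,0],0,0.66],[[0,0,0],0,0.66]]}}

```text
clock: 26.97
ee_pos: [0.4024, 0.3357, 0.1754]
ee_rot: [-0.001, 0.087, 0.996, 0.0]
ft_force: [-0.2, -0.1, 0.4]
width: 0.658
gripper_force: 0.0
```

```bash
python3 - <<'E'
from plan import *
s=r.capture('scene');t=r.capture('top')
for l in('long_plate','middle_plate','short_plate','connector'):
  for c in(s,t):
   print(l,[(np.round(d['uv'],1),round(d['confidence'],2)) for d in r.spot_point(c,l+'_mid')[:2]])
   for x in r.masks_of(c,l)[:1]:
    cs=max(cv2.findContours(x['region'].astype(np.uint8),0,2)[0],key=cv2.contourArea);print('  ',round(x['confidence'],2),cv2.boxPoints(cv2.minAreaRect(cs)).round(1).tolist())
for c in(s,t):
  print('exp mid',proj(c,[tw(.037,-.0525,.008),tw(.029,-.0855,.008)]).tolist(),'corners',proj(c,[tw(a,b,z) for a,b,z in((0,-.0635,.013),(0,-.1075,.006),(.058,-.1075,.006),(.058,-.0635,.013))]).round(1).tolist())
a=cv2.resize(s['img'][130:190,185:245,::-1],(400,400),interpolation=cv2.INTER_CUBIC);b=cv2.resize(t['img'][165:225,160:220,::-1],(400,400),interpolation=cv2.INTER_CUBIC)
cv2.imwrite('pics/f.png',np.hstack([a,b]))
E
```

```text
long_plate [(array([203.7, 154.9]), 0.61)]
   0.71 [[184.39999389648438, 156.0], [208.6999969482422, 137.10000610351562], [215.10000610351562, 145.39999389648438], [190.8000030517578, 164.3000030517578]]
long_plate [(array([169.7, 188. ]), 0.84)]
   0.78 [[159.39999389648438, 199.1999969482422], [166.1999969482422, 176.0], [177.5, 179.3000030517578], [170.6999969482422, 202.5]]
middle_plate [(array([204.2, 157.3]), 0.59)]
   0.63 [[191.0, 163.0], [209.0, 145.0], [217.5, 153.5], [199.5, 171.5]]
middle_plate [(array([179.7, 190.1]), 0.65), (array([210.3, 197.4]), 0.22)]
   0.75 [[171.89999389648438, 204.6999969482422], [174.10000610351562, 183.3000030517578], [187.3000030517578, 184.60000610351562], [185.1999969482422, 206.0]]
short_plate [(array([210.4, 166.2]), 0.72), (array([205.4, 158.6]), 0.63)]
   0.84 [[198.6999969482422, 168.8000030517578], [209.6999969482422, 154.0], [219.8000030517578, 161.60000610351562], [208.8000030517578, 176.3000030517578]]
short_plate [(array([191.4, 196. ]), 0.81)]
   0.55 [[183.0, 189.0], [197.0, 189.0], [197.0, 207.0], [183.0, 207.0]]
connector [(array([227.6, 172.1]), 0.49)]
   0.43 [[223.0, 173.0], [229.5, 166.5], [231.5, 168.5], [225.0, 175.0]]
connector [(array([211.1, 197.6]), 0.54)]
   0.43 [[207.1999969482422, 200.10000610351562], [209.39999389648438, 191.39999389648438], [214.10000610351562, 192.5], [211.89999389648438, 201.1999969482422]]
exp mid [[205.96526923326797, 158.7576274503292], [210.5663633196743, 165.28995014861542]] corners [[199.2, 169.2], [209.0, 176.5], [221.5, 160.9], [211.5, 153.8]]
exp mid [[179.90382197323774, 193.8914552915248], [189.89786251702085, 197.96795848935182]] corners [[182.2, 205.5], [196.2, 207.0], [197.4, 190.7], [183.2, 189.1]]
```

View pics/f.png

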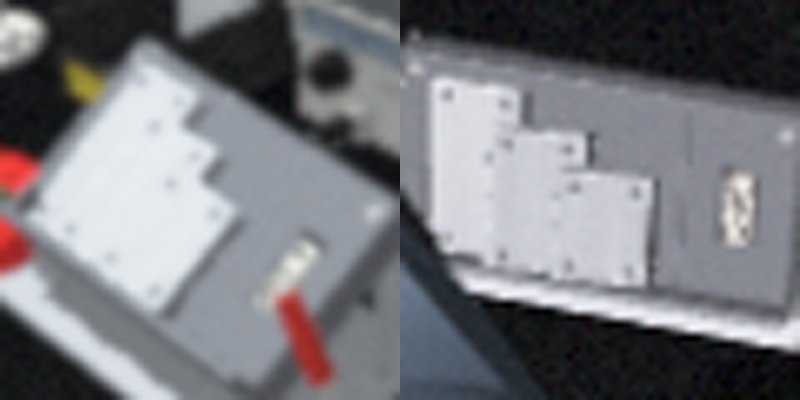

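The final view shows the three-plate shingle with right edges about 30 mm apart and square to the tray, and the connector seated in the pocket. I hand in the job.

```bash
python3 -c "
from rig import r
print(r.close_job())"
```

```text
the job is handed in; nothing more can be done
None
```

The job is handed in at about 27 s of the 67 s allowed; the hand-in gave no verdict, but the last pictures show the connector seated in its pocket and the three plates shingled along the lip about 30 mm apart.

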